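# Raise the weighing enclosure's window to its mark

## Task

Push the sloping front window of the weighing enclosure up along its frame, fingertips beneath its aluminium lip, until the orange pointers on the window are level with the green marks on the frame, then take the hand away and leave it standing there. Raise it steadily and only from beneath the lip: do not pinch or press the window's orange trim. Leave the green marks, and the tins, bottles and beaker around it, where they are.

Things in the scene. Friction and masses are not known exactly. Their poses are not given: they have to be found in the camera images.
- enclosure: Fixed weighing enclosure, sage base 330 x 370 x 12 mm, clear sides, open back, balance inside. Origin: centre of its underside; its -x side is the front, facing the robot (turned up to 0.3 rad). The front frame (posts at y = +-165 mm, 0.36 m high) leans back 30 degrees: up its slope is the enclosure's (0.5, 0, 0.866). Below the window is a fixed sill, flush with the pane.
- window (a joint): The sliding window: metres moved up the slope from shut (0) to the stop (0.17). Counterweighted: it stays where it is left, and takes about 2 to 5 N along the slope to move, more if quick. It is level with the marks when this equals joint marks.
- lip_edge (a point): Middle of the lower outer edge of the lip, an aluminium ledge at the window's foot, to be pushed from below: 250 mm long (y), 10 mm thick, sticking 45 mm out of the pane square to the slope. Axes: z up the slope, y along the ledge, -x out of the pane (to the robot, 30 degrees upward). The ledge spans x 0 to 41, z 0 to 10 mm; below and in front is free. At the start 0.10 to 0.15 m above the bench.
- lip_level (a point): Middle of the ledge, level with the orange pointers' middle: from lip_edge, 6 mm up the slope and 26 mm inward; axes as lip_edge.
- trim (a point): Middle of the orange strip on top of the ledge (5 to 25 mm out of the pane, 5 mm thick). Orange trim, not to be touched: this strip, a rail along the window's top edge (150 mm up the slope from the ledge), and two pointers 8 mm thick sticking out sideways at the ledge's ends to y = +-212 mm, in front of the frame posts. Axes as lip_edge.
- marks (a joint): Where the two green marks stand: metres up the slope, on the scale of joint window. Different every time; not to be moved.
- mark_level (a point): Middle of the line between the two green marks (tabs 36 mm wide, 8 mm high, sticking out sideways from the frame posts, centred at y = +-194 mm), 19 mm out of the pane so that lip_level comes to this very point when the window is level. Axes as lip_edge.
- tin_pan: Aluminium sample tin 57 mm wide, 36 mm high, on the balance pan inside the enclosure. Origin: centre of its underside.
- tin_a: Aluminium sample tin 61 mm wide, 40 mm high, on the bench. Origin: centre of its underside.
- tin_b: Aluminium sample tin 55 mm wide, 34 mm high, on the bench. Origin: centre of its underside.
- tin_c: Aluminium sample tin 61 mm wide, 40 mm high, on the bench. Origin: centre of its underside.
- amber: Amber glass bottle, blue cap, 60 mm wide, 130 mm high. Origin: centre of its underside.
- white: White jar, blue cap, 64 mm wide, 120 mm high. Origin: centre of its underside.
- beaker: Glass beaker 64 mm wide, 70 mm high. Origin: centre of its underside.

How it is judged (in metres and radians):
On the way:
1. the fingers push the window up by its lip: they bear on the lip after it has risen 20 mm (contact force between the fingers and window_c1 above 0.5 N and distance of lip_level from where it was at the start of the episode above 0.02 m), for 0.1 s.
At the end, for the whole second after the job is handed in: The window stands still with its pointers level with the green marks within 8 mm along the slope; marks within 5 mm and every tin, bottle and beaker within 20 mm of where they stood (z of lip_level in the frame of mark_level between -0.008 and 0.008 m and velocity of joint window between -0.01 and 0.01 m/s and distance of mark_level from where it was at the start of the episode below 0.005 m and distance of each of tin_pan, tin_a, tin_b, tin_c, amber, white, beaker from where it was at the start of the episode below 0.02 m); the robot touches nothing.
It fails at once if the orange trim is pinched or pressed (over 2 N) (contact force between the fingers and window_c2 above 2 N or contact force between the fingers and window_c3 above 2 N or contact force between the fingers and window_c4 above 2 N or contact force between the fingers and window_c5 above 2 N).
It fails at once if the window is flung up (over 0.4 m/s) (velocity of joint window above 0.4 m/s).
It fails at once if a green mark is moved (distance of mark_level from where it was at the start of the episode above 0.005 m).
It fails at once if a tin, bottle or beaker is moved, lifted or carried off (distance of any of tin_pan, tin_a, tin_b, tin_c, amber, white, beaker from where it was at the start of the episode above 0.02 m).
It also fails if it takes over 40 s, if anything falls off the work surface, if the arm or the gripper's body presses on something with over 40 N, if the wrist force passes 120 N, or if a joint passes its speed limit or range.

## Robot

A 6-joint arm with a two-finger parallel gripper is mounted at the origin on the work surface. World frame = base frame: x ahead of the robot, y to its left, z up, the work surface at z = 0. Lengths are in m, angles in degrees, forces in N, time in s.
With the tool pointing down it reaches from about 0.25 to 0.775 m from the base axis. Payload 8.9 kg.
Tool frame: the origin (TCP) lies between the finger pads; the fingertips stand 25 mm ahead of it and the grasp point (between the pads) lies 6 mm ahead of it (bot.tip_extent is the distance from the TCP to the fingertips, in m); x points along the fingers, y is the direction in which the jaws open and shut, and the axes are right-handed (so a half turn about x gives the same grasp; the last joint's range is limited). The gripper opens to 85 mm and grips with 20 to 120 N. Pads are 22 mm wide; open, the fingers measure 114 mm over their backs; the gripper's body (76 mm by 85 mm) begins 54 mm behind the grasp point. The pads swing forward as they close: fully open they stand 13 mm farther back than shut.
Start: joints at [63.524, 16.656, -8.789, 64.555, 0, 82.019], TCP at [0.167, 0.498, 0.256] pointing down, gripper open.
Joint ranges: [-144.48, 144.48], [-52.06, 99.96], [-74.48, 78.29], [-112.23, 115.85], [-86.99, 84.42], [-180, 180]. Speed limits (degrees/s): [127.2, 127.2, 159.86, 180, 180, 180].

## Interface

Orientations are given as [roll, pitch, yaw] about the fixed x, y, z axes, in that order (R = Rz(yaw) Ry(pitch) Rx(roll)).
In Python, from station import bot, read_camera, camera_params, job, spotter gives the robot as it stands. The module is installed in compiled form; this text tells all that it offers.
- The arm moves only by the tool send_rows, never from a script. Its argument "motion" is a list of rows, each a list of 7 numbers: the shift along the tool's x, y, z in mm, then the turn, a rotation vector about the tool's x, y, z in degrees, then the finger opening in mm, from 0 to 85.4. In form: [[tx, ty, tz, rx, ry, rz, jaw], ...]. A call has 1 to 5 rows; each row shifts and turns the commanded pose from where the row before left it, along the tool's axes as they then stand; what a row does not reach is not made up. A row lasts 1/8 s, in which the tool goes at most 62.5 mm and 10.7 degrees, less where a joint would pass 70% of its speed; a pose out of reach is approached as far as the arm can. A call is refused whole if a number of a shift passes 62.5 or a number of a turn 10.7, either way. A call with a gripper value outside its range is refused whole. The fingers move at their own pace and stop on an object; "newtons" is the grip in N (left out, the last holds). Time passes only in rows, so rows that do not move let the fingers close. It gives the time, the measured TCP pose, the force and the opening at its end, in the units of the state.
- bot.get_state(): the state, without advancing time (a new reading comes with each control period).
- read_camera(name): name is "scene" or "top"; returns the picture (480x640x3 uint8, red, green, blue); there is no depth.
- camera_params(name): a dict with "fx", "fy", "cx", "cy" (pixels), "extrinsics" (4x4, takes a point from camera to world coordinates). Camera axes: x right, y down, z forward; pixel columns grow to the right and rows downward; lengths in m; the calibration is good to about 2 mm. A picture is of the moment at which its call begins. camera_params takes no time and is no camera call.
- job.hand_in(): hands the job in, once; it reports no verdict.
Trained networks look in the newest picture that a camera, given by its name, has taken for a name from the list of things; names that differ only in an ending like _2 or _b are one class to them, and where a whole thing is asked for, a point or a joint stands for the part that bears it (a point fixed in the world has none). Each returns a list of dicts, best first, with "p" (0 to 1); they miss things now and then, are a little off and sometimes report something else, mostly with a low value. They report only what shows in the picture. A call takes as long as a camera call.
- spotter.boxes_of(label, camera): "box" ([left, top, width, height] in pixels, round what is visible of it).
- spotter.cut_out(label, camera): "mask" (480x640 bool, what is visible of it) and "box" ([left, top, width, height] in pixels, round what is visible of it).
- spotter.pinpoint(label, camera): "location" ([row, column] in pixels: a listed point, or the origin of a listed thing).
The state is a dict: "clock": time; "joints": joint angles; "joint_velocities": joint speeds; "effort": joint torques, N m; "position": TCP position; "orientation": TCP orientation; "force": force on the tool from outside, world axes, zero at the start; "torque": the same for the moment, N m; "opening": opening from 0.0 (shut) to 1.0 (fully open).
Only numpy, scipy, OpenCV 4.12 (cv2) and the standard library are available. Lean on these libraries where they do the work, as an engineer would, in place of code of your own. Each camera call takes 0.05 s, during which the arm holds its last target. There are 200 camera calls.

## Working session

There is one attempt and no reset: what is moved stays moved. The work goes in short steps, Python scripts to look and compute and a tool call to move; the robot and the scene stay as the last step left them, time stands still between calls to the robot, and variables do not carry over. Pictures are saved under pics/ and viewed, about 8 in all and at most 12, crops included, and the job is handed in when it is done.

Besides the shell and the picture viewer there is one more tool, called after "Call:" as name(argument=value, ...) on one line, values as JSON. send_rows: Moves the arm, as the interface text tells. Its arguments: {"type":"object","properties":{"motion":{"type":"array","items":{"type":"array","items":{"type":"number"}}},"newtons":{"type":"number"}},"required":["motion"]}

```bash
mkdir -p pics; cat > h.py <<'E'
import numpy as np, cv2
from station import bot, read_camera, camera_params, job, spotter
def ray(cam,row,col):
    p=camera_params(cam);T=np.array(p["extrinsics"])
    d=T[:3,:3]@np.array([(col-p["cx"])/p["fx"],(row-p["cy"])/p["fy"],1]);return T[:3,3],d/np.linalg.norm(d)
def tri(a,b):
    (o1,d1),(o2,d2)=a,b
    A=np.stack([d1,-d2],1);s=np.linalg.lstsq(A,o2-o1,rcond=None)[0]
    p,q=o1+s[0]*d1,o2+s[1]*d2;return (p+q)/2,np.linalg.norm(p-q)
def proj(cam,P):
    p=camera_params(cam);T=np.linalg.inv(np.array(p["extrinsics"]));c=T[:3,:3]@P+T[:3,3]
    return p["fy"]*c[1]/c[2]+p["cy"],p["fx"]*c[0]/c[2]+p["cx"]
E
python3 - <<'E'
from h import *
print(bot.get_state())
for c in("scene","top"):
    cv2.imwrite(f"pics/{c}0.png",read_camera(c)[:,:,::-1])
    print(c,np.round(np.array(camera_params(c)["extrinsics"]),3).tolist(),camera_params(c)["fx"])
    
R={}
for l in["enclosure","lip_edge","lip_level","trim","mark_level","tin_a","amber","white","beaker"]:
    for c in("scene","top"):
        r=spotter.pinpoint(l,c);R[l,c]=r
        print(l,c,[(round(x["p"],2),np.round(x["location"]).tolist()) for x in r[:5]])
    if R[l,"scene"] and R[l,"top"]: print("  ",tri(*[ray(c,*R[l,c][0]["location"]) for c in("scene","top")]))
E
```

```text
{'clock': 0.0, 'joints': array([ 6.35234935e+01,  1.66884332e+01, -8.83105904e+00,  6.45551293e+01,
        1.53005807e-04,  8.20203052e+01]), 'joint_velocities': array([ 0.08281631,  0.03947161,  0.00614834,  0.02268826, -0.03924673,
        0.00286468]), 'effort': array([-1.30316090e-03, -5.37145615e+01,  3.31366432e+01,  1.59695389e-02,
       -4.05598685e-04,  2.75670409e-06]), 'position': array([0.16635507, 0.49751628, 0.25573684]), 'orientation': array([ -98.09717535,   89.92537837, -116.59398712]), 'force': array([ 0.17982861, -0.00439094, -0.03609258]), 'torque': array([-0.02375111, -0.00489717, -0.00268581]), 'opening': 0.9999769077683822}
scene [[0.365, 0.772, -0.521, 0.977], [0.931, -0.307, 0.198, -0.151], [-0.008, -0.557, -0.83, 0.734], [0.0, 0.0, 0.0, 1.0]] 462.1836189958234
top [[-0.005, -0.985, 0.174, 0.363], [-1.0, 0.002, -0.02, 0.026], [0.02, -0.174, -0.985, 1.153], [0.0, 0.0, 0.0, 1.0]] 541.3799500654144
enclosure scene [(0.82, [304.0, 351.0])]
enclosure top [(0.66, [294.0, 214.0]), (0.42, [273.0, 434.0])]
   (array([ 0.44998426,  0.2293036 , -0.50133466]), np.float
[... 430 characters left out ...]
77, [228.0, 321.0])]
   (array([0.55287712, 0.00086718, 0.11264222]), np.float64(0.00048004339225789927))
mark_level scene []
mark_level top [(0.46, [242.0, 198.0])]
tin_a scene [(0.78, [337.0, 166.0]), (0.76, [147.0, 354.0]), (0.73, [270.0, 178.0])]
tin_a top [(0.92, [353.0, 229.0]), (0.89, [219.0, 451.0]), (0.78, [270.0, 435.0])]
   (array([ 0.47521408, -0.05354852,  0.09913921]), np.float64(0.552881426907514))
amber scene [(0.95, [366.0, 204.0]), (0.62, [224.0, 309.0])]
amber top [(0.79, [183.0, 433.0])]
   (array([ 0.67498625, -0.24446773,  0.00398662]), np.float64(0.010239952680041102))
white scene []
white top [(0.77, [240.0, 198.0])]
beaker scene []
beaker top [(0.92, [294.0, 213.0])]
```

View pics/scene0.png

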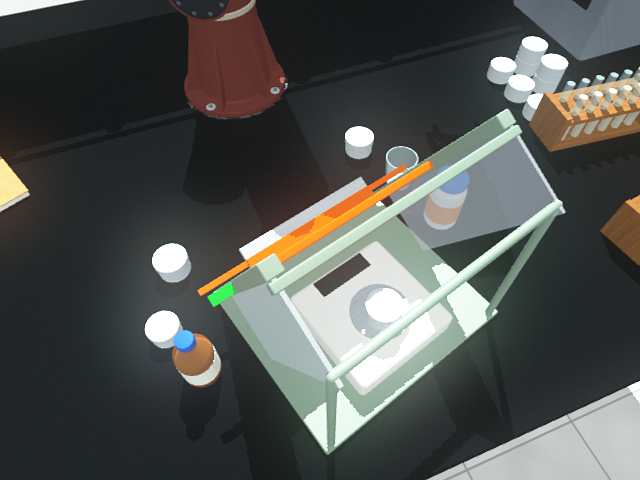

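View pics/top0.png

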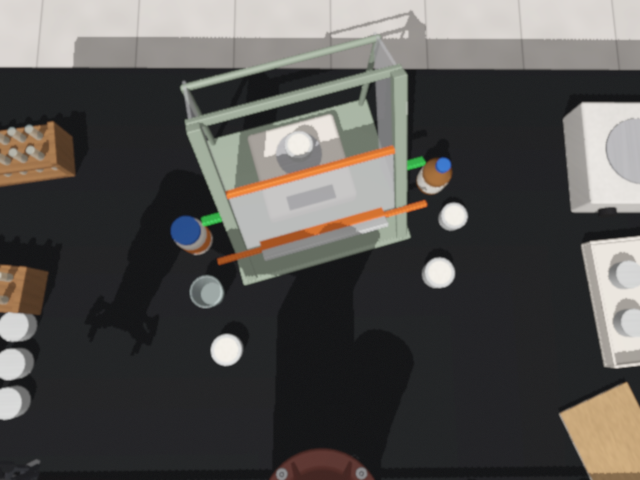

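Scene: the camera looks from behind the enclosure. The right-hand pointer tip is near (row 292, col 200) and its green mark near (295, 222). Top: pointer tips near (262, 219) and (204, 427), and green marks near (220, 212) and (163, 415). The lip runs between the pointers, turned about 15° in yaw, and the front is clear. Next I measure by colour.

```bash
cat > col.py <<'E'
from h import *
def blobs(cam):
    im=read_camera(cam);hsv=cv2.cvtColor(im,cv2.COLOR_RGB2HSV);out={}
    for n,lo,hi in(("green",(50,180,100),(70,255,255)),("orange",(5,190,90),(18,255,255))):
        m=cv2.inRange(hsv,lo,hi);k,lab,st,ce=cv2.connectedComponentsWithStats(m)
        out[n]=[]
        for i in range(1,k):
            if st[i,4]<25: continue
            pts=np.argwhere(lab==i)[:,::-1].astype(np.float32)
            out[n].append((int(st[i,4]),np.round(ce[i],1).tolist(),np.round(cv2.boxPoints(cv2.minAreaRect(pts)),1).tolist()))
    return im,out
if __name__=="__main__":
    for c in("scene","top"):
        im,o=blobs(c)
        for n in o:
            for b in o[n]: print(c,n,*b)
        if c=="scene": a=im[140:320,180:440]
        else: a=im[130:290,170:450]
        cv2.imwrite(f"pics/crop_{c}.png",cv2.resize(a[:,:,::-1],None,fx=2.8,fy=2.8,interpolation=cv2.INTER_CUBIC))
E
python3 col.py
```

```text
scene green 300 [221.2, 294.4] [[206.89999389648438, 296.3999938964844], [229.3000030517578, 281.5], [235.89999389648438, 291.3999938964844], [213.5, 306.29998779296875]]
scene orange 1262 [354.2, 212.2] [[277.20001220703125, 256.1000061035156], [428.6000061035156, 160.1999969482422], [432.79998779296875, 166.8000030517578], [281.3999938964844, 262.79998779296875]]
scene orange 2038 [304.2, 229.8] [[197.0, 289.79998779296875], [403.1000061035156, 163.5], [409.1000061035156, 173.3000030517578], [203.10000610351562, 299.6000061035156]]
top orange 373 [321.5, 166.9] [[225.8000030517578, 188.3000030517578], [391.6000061035156, 146.60000610351562], [392.8999938964844, 151.5], [227.10000610351562, 193.1999969482422]]
top orange 1166 [317.4, 230.8] [[215.60000610351562, 255.0], [424.0, 195.89999389648438], [426.79998779296875, 205.6999969482422], [218.3000030517578, 264.79998779296875]]
top orange 27 [204.2, 245.0] [[198.0, 250.0], [208.0, 238.0], [210.3000030517578, 239.89999389648438], [200.3000030517578, 251.89999389648438]]
```

View pics/crop_top.png

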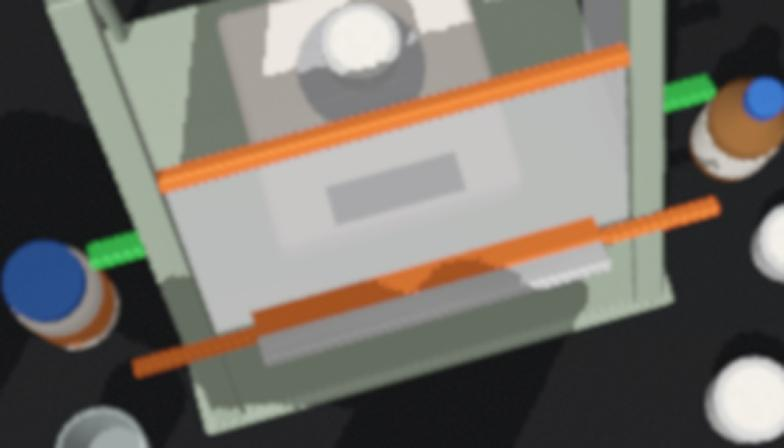

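```bash
sed -i 's/(50,180,100),(70,255,255)/(45,170,80),(78,255,255)/' col.py; python3 - <<'E'
from col import *
im,o=blobs("top")
print(o["green"]); h=cv2.cvtColor(im,cv2.COLOR_RGB2HSV)
print(h[163,408:424].tolist(),h[220,203:220].tolist())
E
```

```text
[(139, [415.9, 162.3], [[406.8999938964844, 159.6999969482422], [423.29998779296875, 156.0], [425.3999938964844, 165.39999389648438], [409.0, 169.0]]), (103, [209.8, 217.0], [[200.3000030517578, 216.89999389648438], [217.10000610351562, 211.3000030517578], [219.1999969482422, 217.60000610351562], [202.39999389648438, 223.1999969482422]]), (35, [213.3, 222.6], [[205.6999969482422, 223.10000610351562], [219.5, 219.3000030517578], [220.3000030517578, 221.89999389648438], [206.5, 225.6999969482422]])]
[[64, 166, 171], [65, 175, 173], [65, 175, 173], [65, 175, 173], [65, 176, 174], [65, 175, 175], [65, 174, 176], [65, 174, 176], [65, 173, 181], [65, 173, 187], [65, 172, 187], [65, 173, 187], [65, 170, 193], [65, 170, 198], [65, 170, 196], [65, 171, 191]] [[65, 176, 171], [65, 175, 173], [65, 174, 173], [65, 175, 175], [65, 172, 178], [65, 172, 179], [65, 174, 179], [65, 168, 187], [65, 163, 194], [65, 167, 192], [65, 169, 190], [65, 165, 198], [66, 163, 204], [65, 167, 199], [65, 171, 194], [65, 169, 195], [65, 170, 195]]
```

```bash
cat > fit.py <<'E'
from h import *
from scipy.optimize import least_squares
def frame(yaw):
    c,s=np.cos(yaw),np.sin(yaw);Rz=np.array([[c,-s,0],[s,c,0],[0,0,1]])
    ex=Rz@[.866,0,-.5];ey=Rz@[0,1,0.];ez=Rz@[.5,0,.866];return np.stack([ex,ey,ez],1)
def fit(obs):  # obs: (cam,kind,side,col,row)
    def f(v):
        P=v[:3];F=frame(v[3]);r=[]
        for cam,k,s,c,ro in obs:
            l={"tip":[0,s*.212,0],"mark":[0,s*.212,v[4]],"rail":[v[6],s*v[5],.149]}[k]
            a=proj(cam,P+F@np.array(l));r+=[a[0]-ro,a[1]-c]
        return np.array(r)
    s=least_squares(f,[.545,0,.11,.27,.08,.16,.0],loss="soft_l1");return s.x,f(s.x).reshape(-1,2)
if __name__=="__main__":
    obs=[("top","tip",1,217,260),("top","tip",-1,425.4,200.8),("scene","tip",-1,200,294.7),
     ("top","rail",1,226.4,190.7),("top","rail",-1,392.3,149),("scene","rail",1,430.7,163.5),("scene","rail",-1,279.3,259.5),
     ("top","mark",-1,424.4,160.7),("top","mark",1,201.5,220.5),("scene","mark",-1,210.2,301.4)]
    x,r=fit(obs);print(np.round(x,4));print(np.round(r,1).tolist())
    F=frame(x[3]);E=x[:3]+F@np.array([-.026,0,-.006]);print("lip_edge",E,F.tolist())
    print("pinpoint lip_edge, lip_level proj", [proj(c,E) for c in("scene","top")],[proj(c,x[:3]) for c in("scene","top")])
    np.save("fit.npy",x)
E
python3 fit.py
```

```text
[0.5548 0.0011 0.1099 0.2695 0.1064 0.1482 0.0101]
[[-3.6, -2.1], [-1.4, -2.2], [0.1, 2.7], [1.1, 0.7], [-0.4, -2.8], [0.1, -1.3], [9.7, -20.9], [-0.2, 0.5], [0.7, -2.5], [-10.0, -3.1]]
lip_edge [ 0.53019056 -0.00565121  0.11769652] [[0.8347521814121394, -0.2662027138319174, 0.48195853430262087], [0.23053155017844046, 0.9639170686052417, 0.1331013569159587], [-0.5, 0.0, 0.866]]
pinpoint lip_edge, lip_level proj [(np.float64(213.29406240974018), np.float64(306.2930955612638)), (np.float64(239.31117430152665), np.float64(324.07286248043783))] [(np.float64(225.898506725765), np.float64(315.44997218594517)), (np.float64(227.5568613841032), np.float64(320.40514318819123))]
```

```bash
sed -i 's/,("scene","rail",-1,279.3,259.5)//' fit.py; python3 fit.py; python3 - <<'E'
from h import *
print(tri(ray("scene",301.4,210.2),ray("top",160.7,424.4)),tri(ray("scene",294.7,200),ray("top",200.8,425.4)))
E
```

```text
[ 0.5533 -0.0014  0.1068  0.2712  0.1096  0.1527  0.0123]
[[-2.4, -0.5], [-0.5, -1.3], [0.9, 1.4], [2.3, -0.3], [-0.6, 0.3], [1.1, -0.8], [-0.3, 1.5], [1.0, -1.3], [-9.1, -4.4]]
lip_edge [ 0.52872976 -0.00824772  0.11460162] [[0.8343593628424677, -0.2678397782644727, 0.4817317337427643], [0.23194924797703334, 0.9634634674855286, 0.13391988913223635], [-0.5, 0.0, 0.866]]
pinpoint lip_edge, lip_level proj [(np.float64(214.22465566345193), np.float64(304.59847685406925)), (np.float64(240.30465340034667), np.float64(325.36745251591464))] [(np.float64(226.77625797795295), np.float64(313.7317931880587)), (np.float64(228.5765727970557), np.float64(321.6739318551834))]
(array([ 0.667841  , -0.19104065,  0.18442796]), np.float64(0.001975665294141081)) (array([ 0.60877095, -0.20744732,  0.10868895]), np.float64(0.0007352583690100946))
```

View pics/crop_scene.png

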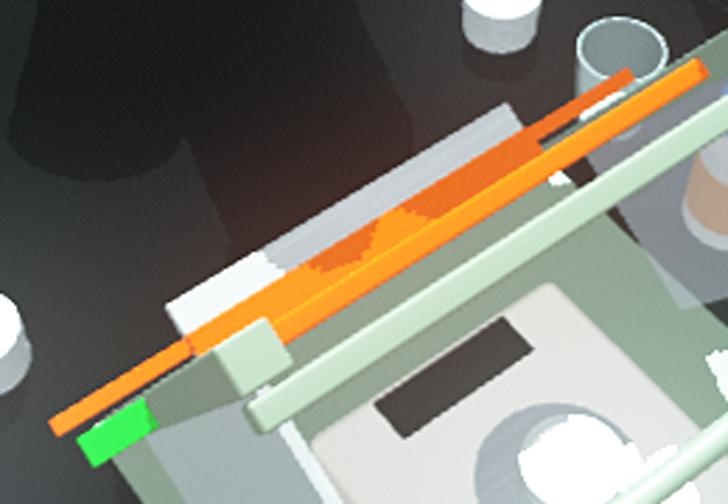

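```bash
sed -i 's/"mark":\[0,/"mark":[v[7],/; s/.16,.0\]/.16,.0,.01]/; s/^     ("top","mark"/     ("scene","tip",1,405.7,167),("top","mark"/' fit.py; python3 fit.py
```

```text
[ 0.5508 -0.0028  0.1105  0.274   0.0961  0.1524  0.0164  0.0166]
[[-1.1, -0.0], [0.0, -0.3], [-0.9, -0.2], [1.8, -0.1], [-1.5, 0.3], [0.6, -0.8], [0.1, 0.4], [-0.5, -1.0], [0.4, 0.2], [-0.2, -0.1]]
lip_edge [ 0.52627774 -0.00972089  0.11827367] [[0.8336869367301953, -0.2706173530048168, 0.4813434969573876], [0.23435462770217136, 0.9626869939147752, 0.1353086765024084], [-0.5, 0.0, 0.866]]
pinpoint lip_edge, lip_level proj [(np.float64(212.07181577473185), np.float64(303.18711139417263)), (np.float64(241.25598995757403), np.float64(326.1975017645876))] [(np.float64(224.6213805455187), np.float64(312.37134881539004)), (np.float64(229.48290443830157), np.float64(322.4445957692826))]
```

The fit is consistent to about 1 px: lip_edge is near (0.526, -0.010, 0.118), yaw 0.274, with about 96 mm to raise. I'll approach with the tool parallel to the ledge, pitched 30° down, fingers shut, beneath the lip.

```bash
cat > plan.py <<'E'
from fit import *
from scipy.spatial.transform import Rotation as Ro, Slerp
import sys
# usage: plan.py mode local_x local_y local_z (mm, lip_edge frame at start, of the FINGERTIP) nrows
x=np.load("fit.npy");F=frame(x[3]);E=x[:3]+F@np.array([-.026,0,-.006])
s=bot.get_state();p=s["position"];R=Ro.from_euler("xyz",s["orientation"],degrees=True)
G=[Ro.from_matrix(np.stack([F[:,0],g*F[:,1],g*F[:,2]],1)) for g in(1,-1)]
def show():
    t=F.T@(p+R.apply([bot.tip_extent,0,0])-E)*1000
    print("tip local mm",np.round(t,1),"tip_extent",bot.tip_extent,"force local",np.round(F.T@s["force"],2),"open",round(s["opening"],3),"t",s["clock"])
    print("joints",np.round(s["joints"],1))
show()
if len(sys.argv)>1:
    T=E+F@(np.array(sys.argv[1:4],float)/1000)-F[:,0]*bot.tip_extent
    n=int(sys.argv[4])
    for g in G:
        S=Slerp([0,1],Ro.concatenate([R,g]));print("total turn",np.degrees((R.inv()*g).magnitude()))
        for i in range(n):
            a,b=S(i/n),S((i+1)/n)
            print(np.round(a.inv().apply((T-p)/n)*1000,1).tolist(),np.round(np.degrees((a.inv()*b).as_rotvec()),2).tolist())
E
python3 plan.py -130 0 60 12
```

```text
tip local mm [-237.4  586.    -6.6] tip_extent 0.025 force local [0.13 0.17 0.54] open 1.002 t 1.15
joints [63.5 16.7 -8.8 64.6 -0.  82. ]
total turn 68.26092114327906
[0.7, -35.5, 34.7] [-2.58, -4.84, 1.49]
[2.6, -37.1, 32.9] [-2.58, -4.84, 1.49]
[4.3, -38.6, 30.9] [-2.58, -4.84, 1.49]
[5.8, -40.1, 28.7] [-2.58, -4.84, 1.49]
[7.1, -41.5, 26.3] [-2.58, -4.84, 1.49]
[8.1, -42.8, 23.8] [-2.58, -4.84, 1.49]
[8.9, -44.0, 21.1] [-2.58, -4.84, 1.49]
[9.4, -45.2, 18.3] [-2.58, -4.84, 1.49]
[9.6, -46.2, 15.4] [-2.58, -4.84, 1.49]
[9.6, -47.0, 12.5] [-2.58, -4.84, 1.49]
[9.3, -47.8, 9.6] [-2.58, -4.84, 1.49]
[8.7, -48.4, 6.6] [-2.58, -4.84, 1.49]
total turn 150.4973700491159
[0.7, -35.5, 34.7] [10.74, 1.91, 6.2]
[-4.0, -28.2, 40.6] [10.74, 1.91, 6.2]
[-8.0, -19.5, 44.9] [10.74, 1.91, 6.2]
[-11.2, -9.8, 47.3] [10.74, 1.91, 6.2]
[-13.3, 0.5, 47.8] [10.74, 1.91, 6.2]
[-14.2, 10.8, 46.3] [10.74, 1.91, 6.2]
[-14.0, 20.7, 42.9] [10.74, 1.91, 6.2]
[-12.6, 29.7, 37.7] [10.74, 1.91, 6.2]
[-10.1, 37.4, 31.0] [10.74, 1.91, 6.2]
[-6.6, 43.4, 23.1] [10.74, 1.91, 6.2]
[-2.3, 47.4, 14.4] [10.74, 1.91, 6.2]
[2.6, 49.3, 5.3] [10.74, 1.91, 6.2]
```

Call:
send_rows(motion=[[0.7,-35.5,34.7,-2.6,-4.8,1.5,0],[2.6,-37,33,-2.6,-4.8,1.5,0],[4.3,-38.6,31,-2.6,-4.8,1.5,0],[5.8,-40,28.7,-2.6,-4.8,1.5,0],[7,-41.5,26.3,-2.6,-4.8,1.5,0]])

```text
clock: 1.78
position: [0.2755, 0.2735, 0.2529]
orientation: [10.7, 64.7, 5.5]
force: [0.5, 0.1, -0.2]
opening: -0.005
```

Call:
send_rows(motion=[[8.1,-42.8,23.8,-2.6,-4.8,1.5,0],[8.9,-44,21.1,-2.6,-4.8,1.5,0],[9.4,-45.2,18.3,-2.6,-4.8,1.5,0],[9.6,-46.2,15.4,-2.6,-4.8,1.5,0],[9.6,-47,12.5,-2.6,-4.8,1.5,0]])

```text
clock: 2.4
position: [0.3601, 0.1006, 0.2445]
orientation: [6.6, 46.5, 12.3]
force: [1.0, -0.3, -1.3]
opening: -0.003
```

```bash
python3 plan.py -60 0 -30 4 | head -7
```

```text
tip local mm [-151.8  150.1   37.1] tip_extent 0.025 force local [ 1.43 -0.6  -0.67] open -0.003 t 2.4
joints [ -5.9 -32.7 -68.5  12.1  12.4  -6.7]
total turn 18.842605315681066
[28.6, -38.0, -5.4] [-2.18, -4.07, 0.91]
[27.5, -38.2, -8.8] [-2.18, -4.07, 0.91]
[26.1, -38.2, -12.2] [-2.18, -4.07, 0.91]
[24.5, -38.1, -15.4] [-2.18, -4.07, 0.91]
```

Call:
send_rows(motion=[[20,-35,0,-1,-2,0.5,0],[20,-35,-5,-1,-2,0.5,0],[20,-30,-8,-1,-2,0.5,0],[0,0,0,0,0,0,0]])

```text
clock: 2.9
position: [0.4109, 0.0055, 0.1957]
orientation: [5.2, 41.5, 13.9]
force: [-0.2, 0.7, -0.3]
opening: 0.001
```

```bash
python3 plan.py -60 0 -30 4 | head -7
```

```text
tip local mm [-106.9   45.3    8.5] tip_extent 0.025 force local [ 0.16  0.77 -0.22] open 0.001 t 2.9
joints [-35.4 -15.4 -74.3  -5.3  34.6 -32.4]
total turn 13.214471480559794
[13.8, -12.0, -7.0] [-1.57, -2.86, 0.5]
[13.3, -11.9, -8.0] [-1.57, -2.86, 0.5]
[12.8, -11.8, -9.0] [-1.57, -2.86, 0.5]
[12.2, -11.6, -10.0] [-1.57, -2.86, 0.5]
```

```bash
cat > kin.py <<'E'
from h import *
from scipy.optimize import least_squares
from scipy.spatial.transform import Rotation as Ro
D=[([63.524,16.656,-8.789,64.555,0,82.019],[.1664,.4975,.2557]),
([-5.9,-32.7,-68.5,12.1,12.4,-6.7],[.3601,.1006,.2445]),([-35.4,-15.4,-74.3,-5.3,34.6,-32.4],[.4109,.0055,.1957])]
def fk(j,k):
    h,r0,a,b,e,c,L=k;j=np.radians(j);q=j[1]-j[2];P=q+j[3];d=np.array([np.cos(P),-np.sin(P)])
    w=np.array([r0+a*np.sin(j[1])+b*np.cos(q)+e*np.sin(q),h+a*np.cos(j[1])-b*np.sin(q)+e*np.cos(q)])+(c+L*np.cos(j[4]))*d
    l=L*np.sin(j[4]);return np.array([w[0]*np.cos(j[0])-l*np.sin(j[0]),w[0]*np.sin(j[0])+l*np.cos(j[0]),w[1]])
k0=np.array([.3,.0,.35,.35,0,.1,.25])
s=least_squares(lambda k:np.r_[np.concatenate([fk(j,k)-p for j,p in D])*1e3,(k-k0)*2],k0)
if __name__=="__main__":
    print(np.round(s.x,3),[np.round((fk(j,s.x)-p)*1000,1).tolist() for j,p in D]); print(bot.get_state()["joints"],bot.get_state()["position"])
E
python3 kin.py
```

```text
[ 0.266 -0.054  0.546  0.409  0.111  0.005  0.454] [[65.2, -32.5, 0.0], [-4.1, -39.5, -0.0], [8.7, 12.2, 0.0]]
[-35.41679934 -15.41627944 -74.34283686  -5.28694115  34.57403625
 -32.40690062] [0.41086127 0.0054866  0.19565207]
```

```bash
sed -i 's/h,r0,a,b,e,c,L=k/h,r0,a,b,e,c,L,y0=k/; s/l=L\*np.sin(j\[4\])/l=y0+L*np.sin(j[4])/; s/.1,.25\])/.1,.25,.07])/' kin.py
python3 kin.py; cat > ik.py <<'E'
from kin import *
from fit import frame
x=np.load("fit.npy");F=frame(x[3]);E=x[:3]+F@np.array([-.026,0,-.006])
lo=np.array([-144,-52,-74.4,-112,-86.9]);hi=np.array([144,99.9,78,115,84])
def tdir(j):
    j=np.radians(j);P=j[1]-j[2]+j[3];f=np.array([np.cos(j[0]),np.sin(j[0]),0]);l=np.array([-np.sin(j[0]),np.cos(j[0]),0])
    return np.cos(j[4])*(np.cos(P)*f-np.sin(P)*np.array([0,0,1]))+np.sin(j[4])*l
def ik(p,d):
    best=None
    for g in([-30,0,-50,40,20],[0,-20,-60,20,0],[-50,0,-60,0,50],[30,0,-60,0,-30]):
        r=least_squares(lambda j:np.r_[(fk(j,s.x)-p)*1e3,(tdir(j)-d)*200],np.array(g,float),bounds=(lo,hi))
        if best is None or r.cost<best.cost:best=r
    return best
if __name__=="__main__":
  for yaw in(15.7,0,-20,30,45):
    for pit in(30,40,50,60):
        d=np.array([np.cos(np.radians(pit))*np.cos(np.radians(yaw)),np.cos(np.radians(pit))*np.sin(np.radians(yaw)),-np.sin(np.radians(pit))])
        o=[]
        for t in([-50,0,-40],[25,0,-25],[25,0,90]):
            r=ik(E+F@(np.array(t)/1e3)-.025*d,d);o.append((round(np.sqrt(2*r.cost),1),np.round(r.x).astype(int).tolist()))
        print(yaw,pit,o)
E
python3 ik.py
```

```text
[ 0.299 -0.002  0.512  0.386  0.06   0.123  0.299  0.073] [[-0.0, 0.0, 0.0], [-0.0, -0.0, -0.0], [0.0, 0.0, 0.0]]
[-35.41679934 -15.41627944 -74.34283686  -5.28694115  34.57403625
 -32.40690062] [0.41086127 0.0054866  0.19565207]
15.7 30 [(np.float64(27.5), [-49, 17, -74, -26, 53]), (np.float64(20.2), [-34, 29, -74, -55, 43]), (np.float64(0.0), [-25, 13, -70, -46, 34])]
15.7 40 [(np.float64(7.5), [-40, 9, -74, -24, 39]), (np.float64(0.0), [-28, 22, -73, -45, 32]), (np.float64(0.0), [-21, 6, -60, -19, 27])]
15.7 50 [(np.float64(0.0), [-33, 3, -68, -10, 29]), (np.float64(0.0), [-23, 13, -63, -20, 24]), (np.float64(0.0), [-18, 5, -49, 1, 21])]
15.7 60 [(np.float64(0.0), [-26, 2, -58, 6, 19]), (np.float64(0.0), [-19, 12, -53, 0, 16]), (np.float64(0.0), [-14, 7, -38, 18, 14])]
0 30 [(np.float64(60.0), [-32, 5, -74, -27, 29]), (np.float64(42.9), [-17, 22, -74, -54, 15]), (np.float64(0.0), [-12, 15, -74, -59, 10])]
0 40 [(np.float64(28.7), [-26, 3, -74, -26, 19]), (np.float64(10.6), [-16, 20, -74, -51, 12]), (np.float64(0.0), [-11, 5, -63, -28, 8])]
0 50 [(np.float64(0.0), [-22, 2, -73, -23
[... 1147 characters left out ...]
 [-23, 8, -43, 12, 31])]
30 60 [(np.float64(0.0), [-31, 6, -53, 15, 26]), (np.float64(0.0), [-23, 14, -48, 9, 24]), (np.float64(0.0), [-18, 10, -34, 25, 22])]
45 30 [(np.float64(0.0), [-52, 27, -51, 24, 59]), (np.float64(0.0), [-42, 30, -51, 4, 60]), (np.float64(0.0), [-35, 19, -44, 11, 59])]
45 40 [(np.float64(0.0), [-47, 19, -51, 22, 50]), (np.float64(0.0), [-37, 24, -49, 8, 49]), (np.float64(0.0), [-31, 16, -39, 19, 48])]
45 50 [(np.float64(0.0), [-40, 14, -49, 23, 40]), (np.float64(0.0), [-32, 20, -46, 14, 39]), (np.float64(0.0), [-26, 14, -34, 27, 38])]
45 60 [(np.float64(0.0), [-33, 11, -46, 26, 29]), (np.float64(0.0), [-26, 18, -41, 20, 28]), (np.float64(0.0), [-21, 14, -27, 35, 27])]
```

```bash
python3 - <<'E'
t=open('plan.py').read()
t=t.replace('G=[Ro','th=np.radians(20);dx=np.cos(th)*F[:,0]+np.sin(th)*F[:,1];dy=np.cos(th)*F[:,1]-np.sin(th)*F[:,0]\nG=[Ro').replace('np.stack([F[:,0],g*F[:,1],g*F[:,2]],1)) for g in(1,-1)]','np.stack([dx,dy,F[:,2]],1))]').replace('F[:,0]*bot','dx*bot')
open('plan.py','w').write(t)
E
python3 plan.py -80 0 -40 5
python3 - <<'E'
from ik import *
th=np.radians(20);d=np.cos(th)*F[:,0]+np.sin(th)*F[:,1]
for t in([-80,0,-40],[25,0,-40],[25,0,-15],[25,0,90]):
    r=ik(E+F@(np.array(t)/1e3)-.025*d,d);print(round(r.cost,2),np.round(r.x))
E
```

```text
tip local mm [-106.9   45.3    8.5] tip_extent 0.025 force local [ 0.16  0.77 -0.22] open 0.001 t 2.9
joints [-35.4 -15.4 -74.3  -5.3  34.6 -32.4]
total turn 25.55522646472788
[7.9, -11.7, -8.1] [-1.64, -2.05, 4.38]
[6.7, -12.0, -8.7] [-1.64, -2.05, 4.38]
[5.4, -12.2, -9.3] [-1.64, -2.05, 4.38]
[4.1, -12.3, -9.8] [-1.64, -2.05, 4.38]
[2.8, -12.3, -10.3] [-1.64, -2.05, 4.38]
0.0 [-58.  24. -58.  21.  61.]
0.0 [-43.  33. -60. -17.  61.]
0.0 [-42.  29. -59. -16.  60.]
0.0 [-35.  17. -53.  -8.  58.]
```

Call:
send_rows(motion=[[8,-12,-4,-0.5,0,5,0],[8,-12,-8,-1.5,-1,5,0],[6,-12,-10,-2,-2.5,4.5,0],[4,-12,-11,-2,-3,4,0],[3,-12,-12,-2,-3.5,4,0]])

```text
clock: 3.52
position: [0.4234, -0.0424, 0.135]
orientation: [12.2, 27.4, 39.5]
force: [0.4, 0.7, -0.5]
opening: -0.001
```

Call:
send_rows(motion=[[0,0,0,0,0,0,0]])

```text
clock: 3.65
position: [0.4232, -0.0429, 0.1328]
orientation: [12.8, 27.5, 39.5]
force: [-0.7, -1.0, -0.2]
opening: 0.001
```

```bash
python3 plan.py -80 0 -40 3
```

```text
tip local mm [-77.6   4.9 -41.4] tip_extent 0.025 force local [-0.73 -0.77 -0.65] open 0.001 t 3.65
joints [-57.9  24.7 -57.6  21.7  61.6 -93. ]
total turn 1.5344144758467153
[-1.3, -1.1, 0.6] [-0.37, 0.1, -0.34]
[-1.3, -1.1, 0.5] [-0.37, 0.1, -0.34]
[-1.3, -1.1, 0.5] [-0.37, 0.1, -0.34]
```

Call:
send_rows(motion=[[24,-9,0,-0.3,0,-0.3,0],[24,-9,0,-0.3,0,-0.3,0],[24,-9,0,-0.3,0,-0.3,0],[20,-9,0,-0.3,0,0,0],[0,0,0,0,0,0,0]])

```text
clock: 4.28
position: [0.5066, -0.0193, 0.0875]
orientation: [10.6, 27.7, 38.4]
force: [-0.7, 0.2, 0.7]
opening: -0.003
```

```bash
python3 plan.py 25 0 -15 3; python3 - <<'E'
from h import *
a=read_camera("scene")[130:310,180:440];b=read_camera("top")[130:310,190:450]
cv2.imwrite("pics/near.png",cv2.resize(np.hstack([a,b])[:,:,::-1],None,fx=1.53,fy=1.53,interpolation=cv2.INTER_CUBIC))
E
```

```text
tip local mm [ 20.2   4.6 -37.3] tip_extent 0.025 force local [-0.84  0.41  0.32] open -0.003 t 4.275
joints [-43.5  32.1 -60.6 -17.6  61.2 -62.5]
total turn 0.6461684837295291
[1.0, -2.1, 7.5] [0.19, 0.1, 0.0]
[1.0, -2.0, 7.5] [0.19, 0.1, 0.0]
[1.0, -2.0, 7.5] [0.19, 0.1, 0.0]
```

View pics/near.png

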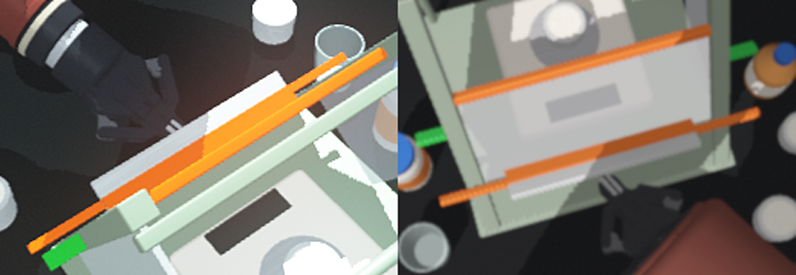

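The pictures show the finger tip passing beneath the ledge (scene crop about (172, 127), top crop about (610, 185)), clear of the trim. Now I raise.

Call:
send_rows(motion=[[1,-1.5,5,0,0,0,0],[1,-1,5,0,0,0,0],[1,-1,5,0,0,0,0],[1,-1,4,0,0,0,0],[0,0,3,0,0,0,0]])

```text
clock: 5.0
position: [0.5221, -0.0198, 0.1024]
orientation: [10.6, 27.7, 38.3]
force: [0.7, -0.0, -0.0]
opening: -0.004
```

Call:
send_rows(motion=[[0,0,3,0,0,0,0],[0,0,3,0,0,0,0],[0,0,3,0,0,0,0],[0,0,3,0,0,0,0],[0,0,3,0,0,0,0]])

```text
clock: 5.62
position: [0.529, -0.0176, 0.1153]
orientation: [10.7, 27.7, 38.3]
force: [0.4, 0.2, -3.9]
opening: -0.002
```

```bash
python3 plan.py; python3 col.py
```

```text
tip local mm [25.4  0.2 -2.1] tip_extent 0.025 force local [ 2.39  0.09 -3.16] open -0.002 t 5.625
joints [-40.9  28.  -58.6 -16.2  60.4 -57.1]
scene green 321 [221.3, 294.5] [[206.60000610351562, 296.5], [230.0, 281.8999938964844], [236.39999389648438, 292.0], [212.89999389648438, 306.70001220703125]]
scene orange 3347 [322.7, 223.3] [[196.8000030517578, 289.3999938964844], [426.6000061035156, 148.3000030517578], [437.70001220703125, 166.39999389648438], [207.89999389648438, 307.5]]
scene orange 29 [199.1, 335.6] [[193.6999969482422, 336.79998779296875], [194.0, 333.5], [206.3000030517578, 334.70001220703125], [206.0, 338.0]]
top green 147 [415.4, 162.5] [[405.79998779296875, 160.5], [422.79998779296875, 155.60000610351562], [425.20001220703125, 164.39999389648438], [408.29998779296875, 169.1999969482422]]
top green 100 [209.8, 217.1] [[200.39999389648438, 216.39999389648438], [217.3000030517578, 212.1999969482422], [218.89999389648438, 218.5], [201.89999389648438, 222.8000030517578]]
top green 33 [213.5, 222.7] [[205.6999969482422, 223.10000610351562], [219.8000030517578, 219.1999969482422], [220.5, 221.89999389648438], [206.5, 225.6999969482422]]
top orange 458 [330.5, 160.2] [[224.60000610351562, 186.60000610351562], [392.29998779296875, 141.5], [393.79998779296875, 146.8000030517578], [226.10000610351562, 191.89999389648438]]
top orange 1126 [326.5, 224.3] [[213.6999969482422, 251.8000030517578], [424.20001220703125, 191.8000030517578], [427.1000061035156, 202.0], [216.60000610351562, 262.0]]
```

Call:
send_rows(motion=[[0,0,4,0,0,0,0],[0,0,5,0,0,0,0],[0,0,5,0,0,0,0],[0,0,5,0,0,0,0],[0,0,5,0,0,0,0]])

```text
clock: 6.35
position: [0.5405, -0.0143, 0.1365]
orientation: [10.6, 27.7, 38.3]
force: [-0.1, 0.6, -4.1]
opening: -0.0
```

Call:
send_rows(motion=[[0,0,5,0,0,0,0],[0,0,5,0,0,0,0],[0,0,5,0,0,0,0],[0,0,5,0,0,0,0],[0,0,4,0,0,0,0]])

```text
clock: 6.98
position: [0.5518, -0.011, 0.1574]
orientation: [10.6, 27.7, 38.3]
force: [1.3, -0.9, -4.4]
opening: -0.0
```

```bash
python3 plan.py; python3 - <<'E'
from col import *
for c in("scene","top"):
    im,o=blobs(c)
    for n in o:
        for b in o[n]: print(c,n,*b)
    if c=="scene":a=im[120:320,180:440]
    else:b=im[110:310,190:450]
cv2.imwrite("pics/mid.png",cv2.resize(np.hstack([a,b])[:,:,::-1],None,fx=1.53,fy=1.53,interpolation=cv2.INTER_CUBIC))
E
```

```text
tip local mm [25.   0.4 46.2] tip_extent 0.025 force local [ 3.08 -1.22 -3.28] open -0.0 t 6.975
joints [-37.9  22.1 -56.  -12.6  59.3 -51.5]
scene green 322 [221.3, 294.5] [[206.60000610351562, 296.5], [230.0, 281.8999938964844], [236.39999389648438, 292.0], [212.89999389648438, 306.70001220703125]]
scene orange 715 [374.6, 202.3] [[279.5, 259.20001220703125], [452.29998779296875, 147.8000030517578], [455.8999938964844, 153.39999389648438], [283.1000061035156, 264.8999938964844]]
scene orange 2111 [303.5, 229.9] [[198.60000610351562, 287.79998779296875], [419.70001220703125, 151.8000030517578], [428.20001220703125, 165.6999969482422], [207.10000610351562, 301.6000061035156]]
scene orange 27 [198.8, 335.4] [[193.6999969482422, 335.79998779296875], [194.10000610351562, 333.20001220703125], [204.39999389648438, 334.8999938964844], [203.89999389648438, 337.5]]
top green 148 [415.5, 162.4] [[406.0, 160.0], [422.8999938964844, 155.8000030517578], [425.20001220703125, 164.6999969482422], [408.20001220703125, 168.89999389648438]]
top green 100 [209.6, 217.0] [[200.39999389648438, 216.39999389648438], [217.3000030517578, 212.1999969482422], [218.60000610351562, 217.60000610351562], [201.6999969482422, 221.8000030517578]]
top green 32 [212.9, 222.8] [[205.8000030517578, 223.39999389648438], [219.5, 219.3000030517578], [220.1999969482422, 221.6999969482422], [206.60000610351562, 225.8000030517578]]
top orange 488 [326.4, 139.8] [[217.39999389648438, 166.0], [390.3999938964844, 118.80000305175781], [392.29998779296875, 125.80000305175781], [219.39999389648438, 173.0]]
top orange 1159 [322.8, 208.0] [[200.39999389648438, 237.60000610351562], [424.3999938964844, 175.3000030517578], [427.20001220703125, 185.39999389648438], [203.1999969482422, 247.6999969482422]]
```

View pics/mid.png

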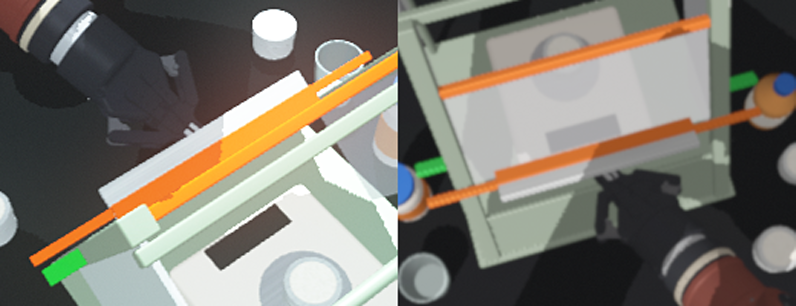

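The window has risen and the finger is still beneath the lip (scene crop (190, 130), top crop (605, 180)). The pointers are still below the marks: right tip at scene (203, 291), top (426, 180). Refitting the remaining distance.

```bash
cat > rem.py <<'E'
from fit import *
import sys
x0=np.load("fit.npy")
def rem(tips):
    base=[("top","mark",-1,424.4,160.5),("top","mark",1,201.3,220.2),("scene","mark",-1,210,301.5)]
    F=frame(x0[3])
    def f(v):  # lip_level (3), delta ; yaw, mark x offset fixed
        r=[]
        for cam,k,s,c,ro in base+tips:
            a=proj(cam,v[:3]+F@np.array([0,s*.212,0] if k=="tip" else [x0[7],s*.212,v[3]]));r+=[a[0]-ro,a[1]-c]
        return np.array(r)
    s=least_squares(f,[*x0[:3],.05],loss="soft_l1");print("remaining",s.x[3],"risen local",np.round(F.T@(s.x[:3]-x0[:3])*1e3,1),np.round(f(s.x).reshape(-1,2),1).tolist())
E
python3 - <<'E'
from rem import *
rem([("top","tip",-1,425.8,180.3),("top","tip",1,211,242.7),("scene","tip",-1,202.4,291.5),("scene","tip",1,421,156)])
E
```

```text
remaining 0.04191206474042405 risen local [-0.6 -0.1 55.4] [[-0.6, -0.8], [0.4, 0.3], [-0.6, -0.1], [1.3, 0.4], [-1.1, -1.9], [0.2, -1.0], [0.9, 0.2]]
```

Call:
send_rows(motion=[[0,0,5,0,0,0,0],[0,0,5,0,0,0,0],[0,0,5,0,0,0,0],[0,0,5,0,0,0,0],[0,0,5,0,0,0,0]])

```text
clock: 7.7
position: [0.5637, -0.0075, 0.1791]
orientation: [10.6, 27.7, 38.3]
force: [0.1, 0.0, -3.1]
opening: -0.001
```

Call:
send_rows(motion=[[0,0,5,0,0,0,0],[0,0,4,0,0,0,0],[0,0,3,0,0,0,0],[0,0,0,0,0,0,0]])

```text
clock: 8.2
position: [0.5694, -0.0058, 0.1898]
orientation: [10.6, 27.6, 38.3]
force: [-0.2, -0.7, -0.2]
opening: 0.0
```

```bash
python3 plan.py; python3 - <<'E'
from h import *
a=read_camera("scene");b=read_camera("top")
A=lambda im,r,c:cv2.resize(im[r:r+70,c:c+95],None,fx=4.2,fy=4.2,interpolation=cv2.INTER_CUBIC)
cv2.imwrite("pics/fin.png",np.vstack([np.hstack([A(a,250,180),A(a,120,370)]),np.hstack([A(b,180,180),A(b,130,355)])])[:,:,::-1])
E
```

```text
tip local mm [24.6  0.6 83.4] tip_extent 0.025 force local [-0.21 -0.6  -0.4 ] open 0.0 t 8.2
joints [-35.7  18.3 -53.5  -9.5  58.4 -47.8]
```

View pics/fin.png

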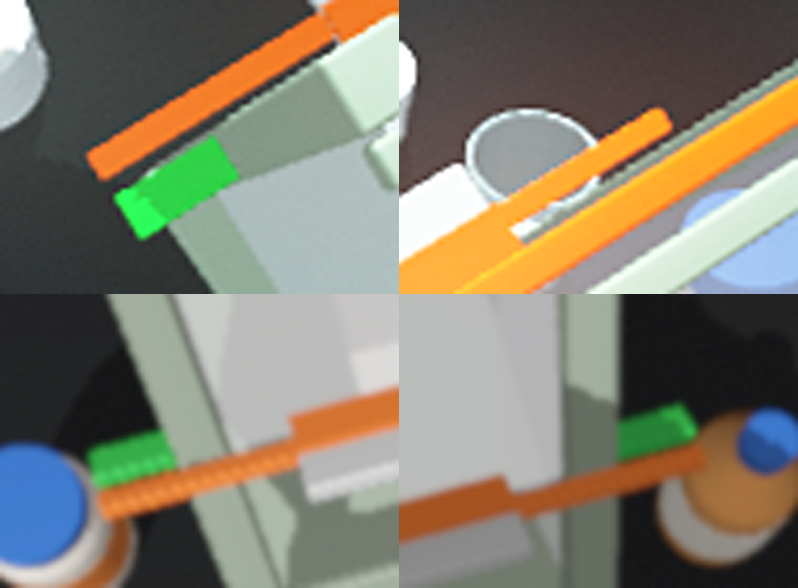

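The right pointer tip is at scene (203, 290) and top (427, 169); the left is at scene (434, 148) and top (204, 230.5). The marks are just inward and above, almost level.

```bash
python3 - <<'E'
from rem import *
rem([("top","tip",-1,427,169),("top","tip",1,204,230.5),("scene","tip",-1,203,290.2),("scene","tip",1,433.8,148.1)])
E
```

```text
remaining 0.006769280248479563 risen local [-1.1  0.1 91. ] [[-0.5, -0.8], [0.5, 0.1], [-1.1, -0.1], [-0.5, -0.2], [-0.7, -0.4], [-0.2, -0.2], [1.4, -1.6]]
```

Call:
send_rows(motion=[[0,0,3,0,0,0,0],[0,0,2,0,0,0,0],[0,0,0,0,0,0,0]])

```text
clock: 8.68
position: [0.5716, -0.0052, 0.1938]
orientation: [10.6, 27.7, 38.3]
force: [-0.9, -0.4, -0.3]
opening: -0.001
```

```bash
python3 plan.py; python3 - <<'E'
from h import *
a=read_camera("scene");b=read_camera("top")
A=lambda im,r,c:cv2.resize(im[r:r+70,c:c+95],None,fx=4.2,fy=4.2,interpolation=cv2.INTER_CUBIC)
cv2.imwrite("pics/fin2.png",np.vstack([np.hstack([A(a,250,180),A(a,120,370)]),np.hstack([A(b,180,180),A(b,130,355)])])[:,:,::-1])
for l in("mark_level","lip_level"):
    for c in("scene","top"): print(l,c,[(round(x["p"],2),np.round(x["location"],1).tolist()) for x in spotter.pinpoint(l,c)[:3]])
from fit import frame
x=np.load("fit.npy");M=x[:3]+frame(x[3])@np.array([0,0,x[4]]);print([proj(c,M) for c in("scene","top")])
E
```

```text
tip local mm [24.6  0.6 88. ] tip_extent 0.025 force local [-0.72 -0.14 -0.79] open -0.001 t 8.675
joints [-35.4  17.9 -53.2  -9.1  58.2 -47.3]
mark_level scene [(0.74, [211.3, 331.7])]
mark_level top []
lip_level scene [(0.63, [210.3, 328.9])]
lip_level top [(0.78, [197.5, 314.5])]
[(np.float64(212.47012064773838), np.float64(330.69418844048425)), (np.float64(196.39375801756375), np.float64(316.3462721240364))]
```

View pics/fin2.png

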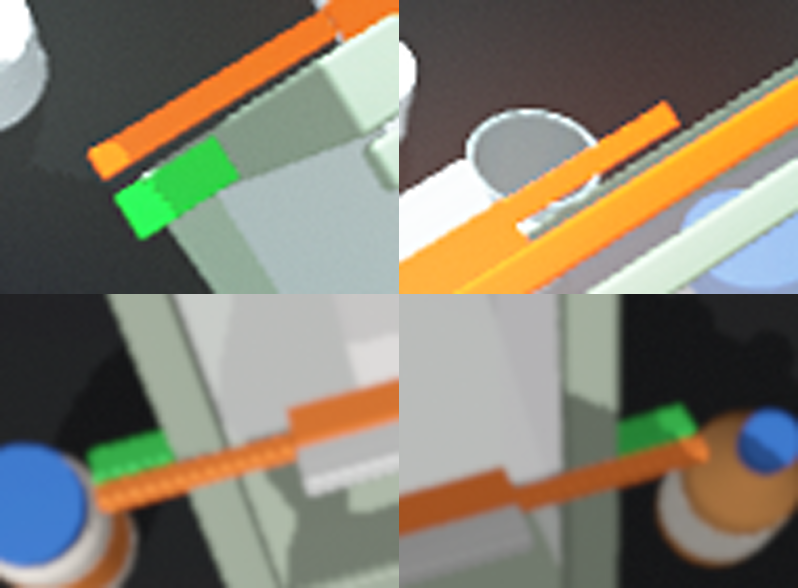

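```bash
python3 - <<'E'
from rem import *
rem([("top","tip",-1,428,166.9),("top","tip",1,203.6,228.6),("scene","tip",-1,203.3,289.8),("scene","tip",1,435.5,146.7)])
E
```

```text
remaining 0.0014536974482859497 risen local [-1.3 -0.1 96.6] [[-0.6, -0.7], [0.5, 0.2], [-1.1, -0.3], [-0.5, -0.9], [-0.7, -0.8], [-0.1, -0.4], [1.6, -1.7]]
```

About 1 mm remains, well within tolerance. Withdrawing: first down, then straight back out.

Call:
send_rows(motion=[[0,0,-4,0,0,0,0],[0,0,-8,0,0,0,0],[0,0,-8,0,0,0,0],[-15,5,-2,0,0,0,0],[-24,9,0,0,0,0,0]])

```text
clock: 9.6
position: [0.5256, -0.0179, 0.1942]
orientation: [10.7, 27.7, 38.4]
force: [-0.7, -0.2, 0.1]
opening: -0.002
```

Call:
send_rows(motion=[[-24,9,0,0,0,0,0],[-24,9,0,0,0,0,0],[-20,6,0,0,0,0,0],[0,0,0,0,0,0,0],[0,0,0,0,0,0,0]])

```text
clock: 10.22
position: [0.4665, -0.0359, 0.23]
orientation: [10.6, 27.7, 38.3]
force: [0.6, -0.3, -0.1]
opening: 0.002
```

```bash
python3 plan.py; python3 - <<'E'
from h import *
a=read_camera("scene");b=read_camera("top")
cv2.imwrite("pics/end.png",cv2.resize(np.hstack([a[110:390,140:480],b[110:390,160:500]])[:,:,::-1],None,fx=1.17,fy=1.17,interpolation=cv2.INTER_CUBIC))
E
```

```text
tip local mm [-88.3  -0.5  64.6] tip_extent 0.025 force local [ 0.47 -0.41  0.12] open 0.002 t 10.225
joints [-50.6   9.2 -53.   25.7  62.3 -77. ]
```

View pics/end.png

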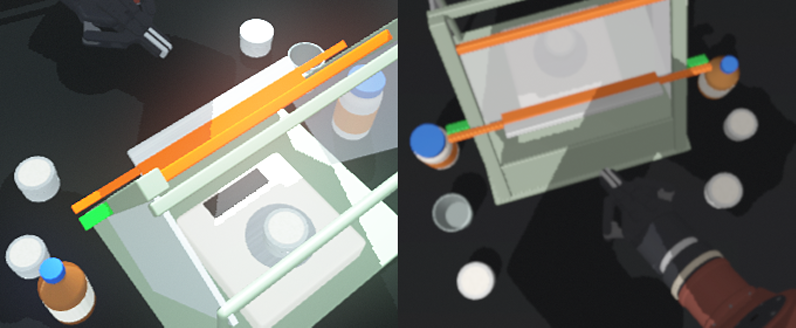

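The hand is clear and everything around stands where it was. One last close check of the pointers.

```bash
python3 - <<'E'
from h import *
a=read_camera("scene");b=read_camera("top")
A=lambda im,r,c:cv2.resize(im[r:r+70,c:c+95],None,fx=4.2,fy=4.2,interpolation=cv2.INTER_CUBIC)
cv2.imwrite("pics/fin3.png",np.vstack([np.hstack([A(a,250,180),A(a,120,370)]),np.hstack([A(b,180,180),A(b,130,355)])])[:,:,::-1])
E
```

```text
(no output)
```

View pics/fin3.png

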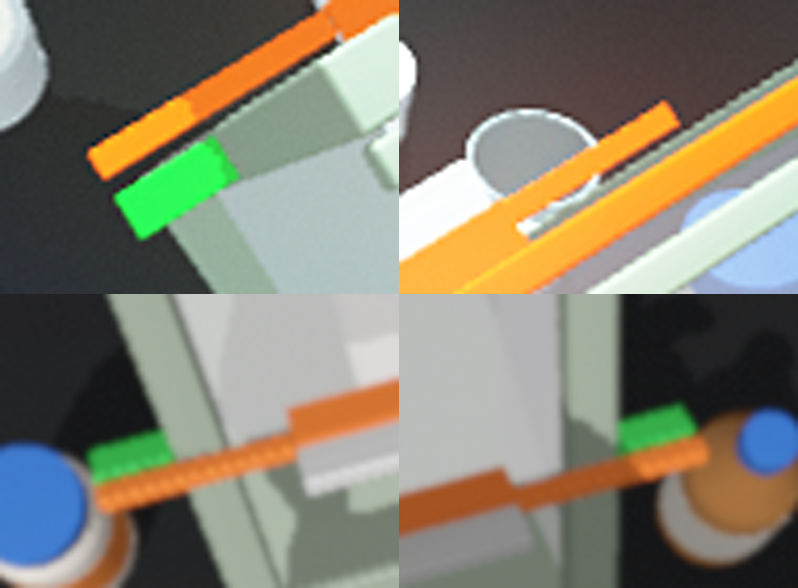

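The pointers are at the same pixels as before the withdrawal (scene right tip (98, 167) and top right tip (706, 449) in the crop), so the window has held. Handing in.

```bash
python3 -c "
from station import job; print(job.hand_in())"
```

```text
the job is handed in; nothing more can be done
None
```

I raised the window about 96 mm, pushing with shut fingertips beneath the lip at roughly 40 mm/s and 3 to 4 N. I then drew the hand down and out, and handed the job in at about 10 s on the clock.

- **Level with the marks:** my last fit, using both cameras, put the pointers about 1.5 mm below the green marks; the limit is 8 mm. The earlier fit of the mark height gave about 0.5 mm above. The two disagree by about 2 mm, which is what a pixel or so of error gives.
- **Window holding:** after the hand came away, the pointers were at the same pixels as before, so the window stayed put.
- **Surroundings:** in the final pictures the marks, tins, bottles and beaker look unmoved; I judged this by eye and did not measure each one. The finger is clear of everything and the force reads about 0.
- **Failed along the way:** my first approach, square to the ledge, ran joint 3 to within 0.2° of its limit. I came in 20° from square instead. The spotter also did not find mark_level in the final top picture, so the mark height rests on the colour measurements.

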